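Register the photomask carrier in the corner stop

ROBOT

A 6-joint arm with a two-finger parallel gripper is mounted at the origin on the work surface. World frame = base frame: x ahead of the robot, y to its left, z up, the work surface at z = 0. Lengths are in mm, angles in rad, forces in N, time in s.
With the tool pointing down it reaches from about 350 to 875 mm from the base axis. Payload 4.2 kg.
Tool frame: the origin (TCP) lies at the very end of the fingers, on their centre line; the grasp point (between the pads) lies 19 mm behind it; z points along the fingers, y is the line along which they close (so a half turn about z gives the same grasp; the last joint's range is limited). The gripper opens to 85 mm and grips with 20 to 120 N. Pads are 22 mm wide; open, the fingers measure 114 mm over their backs; the gripper's body (76 mm by 85 mm) begins 54 mm behind the grasp point. The pads swing forward as they close: fully open they stand 13 mm farther back than shut.
Start: joints at [1.395, 0.385, 0.008, 0, -1.194, -0.259], TCP at [263.235, 566.839, 231.312] pointing down, gripper open.
Joint ranges: [-3.14, 3.14], [-1.21, 2.06], [-1.07, 1.41], [-3.16, 2.05], [-2.99, -0.16], [-3.1, 3.1]. Speed limits (rad/s): [2.79, 2.79, 3.14, 3.14, 3.14, 3.14].

INTERFACE

Orientations are given as a unit quaternion [x, y, z, w].
In Python, from bench import arm, viewer gives the robot as it stands. The module is installed in compiled form; this text tells all that it offers.
- The arm moves only by the tool hand_motion, called after "Emit:" as name(argument=value, ...) on one line, values as JSON. Schema: {"type":"object","properties":{"plan":{"type":"array","items":{"type":"array","prefixItems":[{"type":"array","items":{"type":"number"},"minItems":3,"maxItems":3},{"type":"array","items":{"type":"number"},"minItems":3,"maxItems":3}],"minItems":2,"maxItems":2},"minItems":1,"maxItems":10},"finger_gap":{"type":"number"},"only":{"type":"string"},"quiet":{"type":"boolean"},"lines":{"type":"string"}},"required":["plan"],"additionalProperties":false}. plan is a list of rows, 1 to 10 of them, each written [[dx, dy, dz], [rx, ry, rz]]: dx, dy, dz in m, then a rotation vector rx, ry, rz in units of 0.1 rad; each row is the pose to reach, as a shift and turn from the pose commanded when the call began, along the tool's axes at that moment; what a row does not reach only later rows make up. A row lasts 1/10 s, in which the tool goes at most 50 mm and 0.15 rad, less where a joint would pass 70% of its speed; a pose out of reach is approached as far as the arm can. finger_gap is the finger opening in mm, set as the call begins (left out keeps the last). The fingers move at their own pace and stop on an object; the grip force is fixed at half the most. Time passes only in rows, so rows that do not move let the fingers close. The tool returns the time, the measured TCP pose, the force, the opening and the grip force at its end. only (a regular expression) keeps the lines of the reply that match it, lines (a string "A,B") keeps lines A to B, and quiet returns only ok. Input that does not fit is refused with a message, and nothing moves.
- arm.read_state(): the state, without advancing time (a new reading comes with each control period).
- viewer.get_image(name): name is "side" or "top"; returns (picture, depth): 420x560x3 uint8, blue, green, red; 420x560 float32, mm along the optical axis (not along the pixel's ray), 0 where there is no reading.
- viewer.get_calibration(name): a dict with "K" (3x3 intrinsics, pixels), "rvec" (rotation vector, rad) and "tvec" (3), from world to camera coordinates, as OpenCV has them. Camera axes: x right, y down, z forward; pixel columns grow to the right and rows downward; lengths in mm; the calibration is good to about 2 mm. A picture is of the moment at which its call begins. get_calibration takes no time and is no camera call.
- arm.job_done(): hands the job in; it is judged then, once.
The state is a dict: "clock": time; "joints": joint angles; "joint_vel": joint speeds; "joint_efforts": joint torques, N m; "position": TCP position; "ee_rot": TCP orientation; "contact_force": force on the tool from outside, world axes, zero at the start; "wrist_torque": the same for the moment, N m; "gripper_width": finger opening in mm; "grasp_force": force on a finger pad.
Only numpy, scipy, OpenCV 4.12 (cv2) and the standard library are available. Lean on these libraries where they do the work, as an engineer would, in place of code of your own. Each camera call takes 0.05 s, during which the arm holds its last target. There are 200 camera calls.

TASK

Push the black photomask carrier along the aluminium plate with your fingertips until it is seated squarely in the corner, flush against both blue fences, then move clear. Only push it: it must stay flat on the plate and never be lifted. Leave the amber bottle, the red loupe and the round wafer box where they stand.

Things in the scene. Friction and masses are not known exactly. Their poses are not given: they have to be found in the camera images.
- plate: Fixed aluminium plate 300 x 300 mm, its top 10 mm above the bench. Origin on the bench; the plate spans x, y from -160 to +140 mm. Two blue fences, 16 mm thick, tops 28 mm above the bench, form an L: one has its inner face at x = +100 mm (y -100 to +116), the other at y = +100 mm (x -60 to +100). The carrier is pushed to the plate's +x and +y. Position and yaw vary.
- corner (a point): The inside corner of the two fences, on the plate's top surface: plate frame (100, 100, 10) mm; axes as the plate's.
- carrier: Loose flat black box with an amber window: 90 mm along its x, 110 along y, 22 high, 0.25 to 0.5 kg, slides with ordinary friction; too wide to grasp. Origin: centre of underside, z up. Starts on the open part of the plate within 0.35 rad of the plate's yaw. Seated, its +x and +y faces touch the fences, its axes are parallel to the plate's and its origin is at plate frame (55, 45, 10) mm.
- bottle: Small amber bottle, 38 mm diameter, 62 mm high. Loose, a bystander: leave it standing. It stands on the bench just off one edge of the plate. Origin: centre of its underside, z up.
- loupe: Red magnifier loupe, a waisted drum 42 mm diameter, 42 mm high. Loose, a bystander: leave it standing. It stands on the bench just off one edge of the plate. Origin: centre of its underside, z up.
- waferbox: Round green wafer box with a white lid, 60 mm diameter, 22 mm high. Loose, a bystander: leave it standing. It stands on the bench just off one edge of the plate. Origin: centre of its underside, z up.
There are look-alikes about, which are no part of the job. What is meant by the carrier is not purple, and is the larger of those in its own colour.

How it is judged:
By the outcome, as a careful person would: the job done as asked, in the order asked, and still so for the second after the job is handed in, with the robot touching nothing.
It also fails if it takes over 72 s, if anything falls off the work surface, if the arm or the gripper's body presses on something with over 40 N, if the wrist force passes 120 N, or if a joint passes its speed limit or range.

## Working session

There is one attempt and no reset: what is moved stays moved. The work goes in short steps, Python scripts to look and compute and a tool call to move; the robot and the scene stay as the last step left them, time stands still between calls to the robot, and variables do not carry over. Pictures are saved under pics/ and viewed, at most 10 in all, crops included, and the job is handed in when it is done.

```bash
mkdir -p pics; cat > h.py <<'E'
import numpy as np, cv2
from bench import arm, viewer
from scipy.spatial.transform import Rotation as R
def cal(n):
    c=viewer.get_calibration(n); return np.array(c["K"],float),cv2.Rodrigues(np.array(c["rvec"],float))[0],np.array(c["tvec"],float).ravel()
def ray(n,uv,z):
    K,Rm,t=cal(n); uv=np.atleast_2d(np.array(uv,float)); d=(np.linalg.inv(K)@np.c_[uv,np.ones(len(uv))].T).T@Rm
    o=-Rm.T@t; return o+d*((z-o[2])/d[:,2])[:,None]
def proj(n,P):
    K,Rm,t=cal(n); q=(Rm@np.atleast_2d(np.array(P,float)).T).T+t; q=q@K.T; return q[:,:2]/q[:,2:]
E
python3 - <<'E'
from h import *
for n in("top","side"):
    i,d=viewer.get_image(n); cv2.imwrite(f"pics/{n}0.png",i); np.savez(f"{n}0.npz",i=i,d=d)
    K,Rm,t=cal(n); print(n,K[0,0],-Rm.T@t,Rm[2])
s=arm.read_state(); print(s["position"],R.from_quat(s["ee_rot"]).as_matrix().round(3))
E
```

```text
top 504.405611898365 [ 506.48755886   24.09437602 1092.42470838] [ 0.11941647  0.01891718 -0.99266402]
side 406.0576870555166 [552.52429728 518.85046595 572.9780638 ] [ 0.12692555 -0.65871296 -0.74161118]
[263.01979569 566.37280258 230.31347071] [[ 0.907 -0.421 -0.001]
 [-0.421 -0.907 -0.002]
 [ 0.     0.002 -1.   ]]
```

View pics/top0.png

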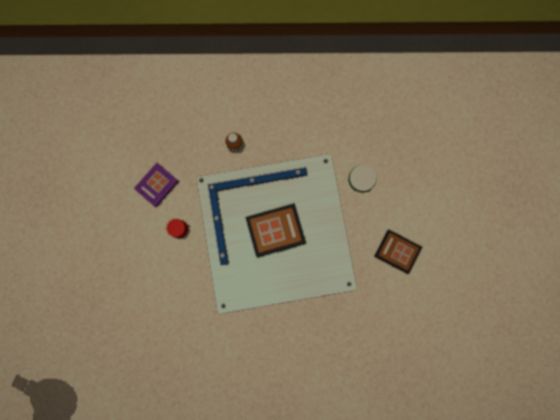

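View pics/side0.png

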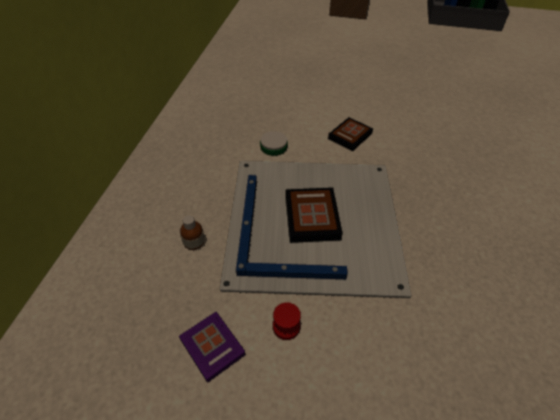

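The candidates in the top view are the black carrier on the plate at (276,230), a smaller black look-alike at (398,251) and a purple one at (157,185). The carrier on the plate fits the description: it isn't purple and it's the larger black one. The fence corner is at (212,187), so plate +x points up the image and +y points left.

```bash
cat >> h.py <<'E'
def rect(n,mask,z,near):
    cs,_=cv2.findContours(mask.astype(np.uint8),cv2.RETR_EXTERNAL,cv2.CHAIN_APPROX_NONE)
    cs=[c for c in cs if cv2.contourArea(c)>60]
    c=min(cs,key=lambda c:-cv2.pointPolygonTest(c,tuple(map(float,near)),True))
    P=ray(n,c[:,0,:],z)[:,:2].astype(np.float32)
    return cv2.minAreaRect(P),P
def blue(i):
    i=i.astype(int); return (i[...,0]>i[...,2]+35)&(i[...,0]>i[...,1]+15)
def plate(n,i):
    g=i.astype(int); hsv=cv2.cvtColor(i,cv2.COLOR_BGR2HSV)
    r,P=rect(n,blue(i),28,proj(n,[[0,0,0]])[0] if 0 else (212,187)) 
    return r,P
def carrier(n,i,near):
    # dark or orange inside plate: everything not pale
    g=i.astype(int); m=(g[...,0]<85)&~blue(i)
    return rect(n,m,32,near)
E
python3 - <<'E'
from h import *
i=np.load("top0.npz")["i"]; 
for p in [(180,100),(240,320),(187,255),(230,276),(207,276),(230,300)]: print(p,i[p])
c=cv2.resize(i[140:325,130:430],None,fx=2.6,fy=2.6,interpolation=cv2.INTER_CUBIC); cv2.imwrite("pics/crop.png",c)
m=i.astype(int); pm=((m[...,1]>=m[...,2]-4)&(m[...,1]>110)).astype(np.uint8)
pm=cv2.morphologyEx(pm,cv2.MORPH_OPEN,np.ones((3,3)))
r,P=rect("top",pm,10,(240,290)); print("plate",r)
r,P=carrier("top",i,(276,230)); print("carrier",r,cv2.boxPoints(r))
ys,xs=np.where(blue(i)); print(len(ys),xs.min(),xs.max(),ys.min(),ys.max())
r,P=rect("top",blue(i),28,(212,187)); print("fence",r); print(cv2.approxPolyDP(P.reshape(-1,1,2),8,True)[:,0])
E
```

```text
(180, 100) [105 132 146]
(240, 320) [129 152 148]
(187, 255) [125 148 149]
(230, 276) [ 93 114 136]
(207, 276) [102 120 119]
(230, 300) [24 29 32]
plate ((590.790771484375, 47.921112060546875), (298.4481201171875, 299.2496032714844), 9.94233226776123)
carrier ((593.421875, 46.05022430419922), (91.38956451416016, 109.7568588256836), 15.74786376953125) [[534.548      86.46704  ]
 [564.33655   -19.170135 ]
 [652.2958      5.6334076]
 [622.5072    111.270584 ]]
805 210 305 169 263
fence ((677.7431640625, 154.19656372070312), (52.18537521362305, 105.72685241699219), 45.56764221191406)
[[703.6731  105.13351]
 [690.72217 178.01254]
 [679.8785  186.41957]
 [625.9951  176.92488]
 [625.9944  168.3895 ]
 [679.8673  175.68324]
 [694.9695  100.76773]]
```

View pics/crop.png

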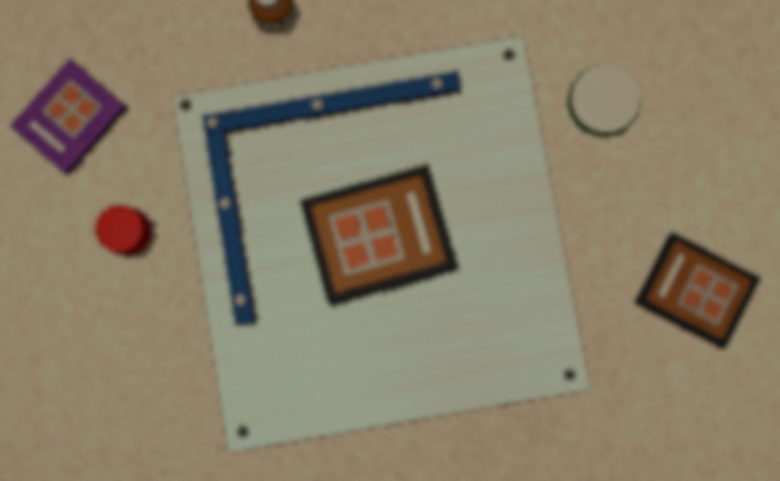

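The crop confirms the choice: the carrier is at crop (378,235), and it measures 91 x 110 mm. In the plate frame it sits at about (-8,-12) mm, turned +0.10 rad. I'll push +x first with two spread fingertips, then +y.

```bash
cat >> h.py <<'E'
O=np.array([598.9,59.5]); TH=np.radians(9.94)
def toplate(w,o=O,th=TH): 
    c,s=np.cos(th),np.sin(th); return np.array([[c,s],[-s,c]])@(np.array(w)[:2]-o)
def goal(px,py,z,a):
    "tool delta to plate xy, world z, tool x axis at plate angle a"
    c,s=np.cos(TH),np.sin(TH); w=np.r_[O+np.array([[c,-s],[s,c]])@[px,py],z]
    st=arm.read_state(); A=R.from_quat(st["ee_rot"]); T=R.from_euler("z",TH+a)*R.from_euler("x",np.pi)
    print("now plate",toplate(st["position"]).round(1),"z",round(st["position"][2],1),"d",A.inv().apply(w-st["position"]).round(1),"rot",(A.inv()*T).as_rotvec().round(3), "F",np.round(st["contact_force"],1),"j6",round(st["joints"][5],2))
E
python3 -c "
from h import *
goal(-84,-12,90,0)"
```

```text
now plate [-243.3  557.2] z 230.3 d [456.1 375.7 141.1] rot [ 0.002  0.    -0.608] F [ 0.9  0.4 -0.2] j6 -0.26
```

Careful with the scale: shifts go in m and turns go in units of 0.1 rad. That gives: 456 mm is 0.456, 376 mm is 0.376, -0.608 rad is -6.08.

Emit:
hand_motion(plan=[[[0.228,0.188,0.05],[0,0,-3]],[[0.228,0.188,0.05],[0,0,-3]],[[0.228,0.188,0.05],[0,0,-3]],[[0.228,0.188,0.05],[0,0,-3]],[[0.228,0.188,0.05],[0,0,-3]],[[0.228,0.188,0.05],[0,0,-3]],[[0.456,0.376,0.1],[0,0,-6.08]],[[0.456,0.376,0.1],[0,0,-6.08]],[[0.456,0.376,0.1],[0,0,-6.08]],[[0.456,0.376,0.1],[0,0,-6.08]]], finger_gap=55)

```text
clock: 1.1
position: [471.9, 130.4, 149.4]
ee_rot: [0.996, 0.087, 0.0, -0.0]
contact_force: [0.9, 0.5, 0.3]
gripper_width: 54.9
grasp_force: 0.0
```

```bash
python3 -c "
from h import *
goal(-84,-12,90,0)"
```

```text
now plate [-112.8   91.7] z 149.4 d [ 28.7 103.7  59.4] rot [-0.    -0.     0.001] F [0.9 0.5 0.3] j6 1.14
```

In the tool's units: 104 mm is 0.104, 60 mm is 0.06.

Emit:
hand_motion(plan=[[[0.029,0.104,0.06],[0,0,0]],[[0.029,0.104,0.06],[0,0,0]],[[0.029,0.104,0.06],[0,0,0]],[[0.029,0.104,0.06],[0,0,0]]])

```text
clock: 1.5
position: [517.2, 31.9, 87.2]
ee_rot: [0.996, 0.084, -0.003, 0.001]
contact_force: [-0.8, 0.4, 0.8]
gripper_width: 55.0
grasp_force: 0.0
```

```bash
python3 -c "
from h import *
goal(-84,-12,14,0)
i,d=viewer.get_image('side'); cv2.imwrite('pics/s1.png',i)"
```

```text
now plate [-85.3 -13.1] z 87.2 d [ 1.6 -1.2 73.2] rot [ 0.001  0.005 -0.005] F [-0.8  0.4  0.8] j6 1.36
```

View pics/s1.png

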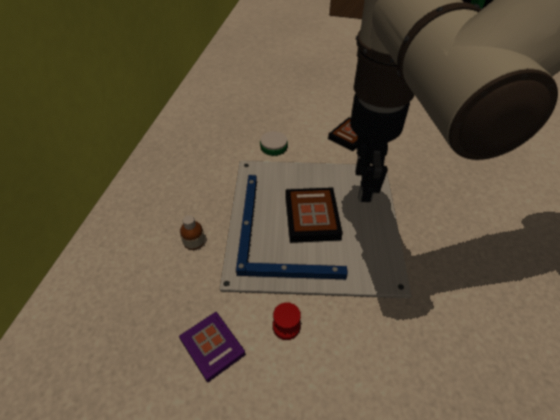

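The side view shows the fingers at about (370,185), clear of the carrier (313,215) on its -x side. Next I'll go down.

In the tool's units: -1 mm is -0.001, 1 mm is 0.001.

Emit:
hand_motion(plan=[[[0.001,-0.001,0.04],[0,0,0]],[[0.001,-0.001,0.06],[0,0,0]],[[0.001,-0.001,0.066],[0,0,0]],[[0.001,-0.001,0.07],[0,0,0]],[[0.001,-0.001,0.072],[0,0,0]],[[0.001,-0.001,0.072],[0,0,0]]])

```text
clock: 2.15
position: [519.5, 36.4, 18.7]
ee_rot: [0.996, 0.087, 0.001, -0.0]
contact_force: [-0.4, -0.1, 1.0]
gripper_width: 55.1
grasp_force: 0.0
```

```bash
python3 -c "
from h import *
goal(-1,-12,14,0)"
```

```text
now plate [-82.2  -9. ] z 18.7 d [81.1  3.   4.8] rot [-0.    -0.002  0.   ] F [-0.4 -0.1  1. ] j6 1.36
```

In the tool's units: 22 mm is 0.022, 10 mm is 0.01.

Emit:
hand_motion(plan=[[[0.005,0,0.003],[0,0,0]],[[0.01,0,0.004],[0,0,0]],[[0.016,0,0.004],[0,0,0]],[[0.022,0,0.004],[0,0,0]],[[0.028,0,0.004],[0,0,0]],[[0.034,0,0.004],[0,0,0]],[[0.04,0,0.004],[0,0,0]],[[0.046,0,0.004],[0,0,0]],[[0.052,0,0.004],[0,0,0]],[[0.058,0,0.004],[0,0,0]]])

```text
clock: 3.15
position: [576.7, 45.9, 13.6]
ee_rot: [0.996, 0.086, 0.0, -0.0]
contact_force: [-1.1, -0.2, -0.9]
gripper_width: 55.1
grasp_force: 0.8
```

```bash
python3 -c "
from h import *
goal(-1,-12,14,0)"
```

```text
now plate [-24.2  -9.6] z 13.6 d [23.2  2.4 -0.4] rot [ 0. -0. -0.] F [-1.1 -0.2 -0.9] j6 1.38
```

In the tool's units: 20 mm is 0.02, 18 mm is 0.018.

Emit:
hand_motion(plan=[[[0.004,0,0],[0,0,0]],[[0.008,0,0],[0,0,0]],[[0.012,0,0],[0,0,0]],[[0.015,0,0],[0,0,0]],[[0.018,0,0],[0,0,0]],[[0.02,0,0],[0,0,0]]])

```text
clock: 3.75
position: [596.1, 49.4, 13.7]
ee_rot: [0.996, 0.087, 0.0, -0.0]
contact_force: [-0.7, 0.1, -0.2]
gripper_width: 54.8
grasp_force: 0.7
```

```bash
python3 -c "
from h import *
goal(-1,-12,14,0)"
```

```text
now plate [-4.5 -9.5] z 13.7 d [ 3.5  2.5 -0.3] rot [-0. -0. -0.] F [-0.7  0.1 -0.2] j6 1.39
```

In the tool's units: 1 mm is 0.001, 5 mm is 0.005.

Emit:
hand_motion(plan=[[[0.001,0,0],[0,0,0]],[[0.002,0,0],[0,0,0]],[[0.003,0,0],[0,0,0]],[[0.004,0,0],[0,0,0]],[[0.005,0,0],[0,0,0]]])

```text
clock: 4.25
position: [600.3, 50.0, 13.7]
ee_rot: [0.996, 0.087, -0.001, 0.0]
contact_force: [-4.3, -0.0, 1.6]
gripper_width: 54.9
grasp_force: 1.6
```

```bash
python3 -c "
from h import *
goal(-1,-12,14,0)
i,d=viewer.get_image('side'); j,d=viewer.get_image('top')
cv2.imwrite('pics/s2.png',np.hstack([cv2.resize(i[130:330,180:430],(400,320)),cv2.resize(j[140:330,180:420],(400,320))]))"
```

```text
now plate [-0.2 -9.6] z 13.7 d [-0.8  2.4 -0.3] rot [ 0.     0.001 -0.   ] F [-4.3 -0.   1.6] j6 1.39
```

View pics/s2.png

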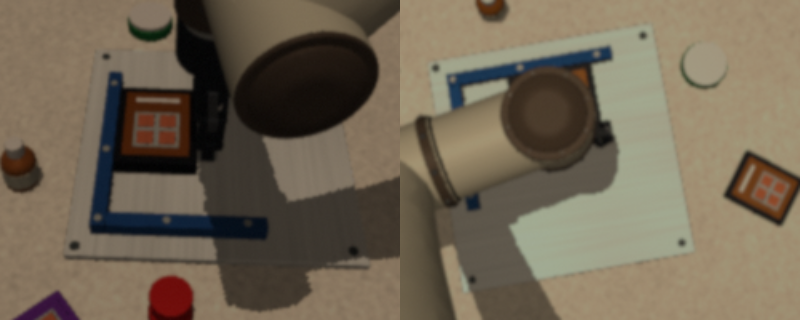

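The left half shows the carrier against the +x fence, at crop (118,130) on that fence's inner face. The contact force rose to 4 N. I'll press a little more, then retreat and come round to the -y face.

In the tool's units: -35 mm is -0.035, -30 mm is -0.03.

Emit:
hand_motion(plan=[[[0.001,0,0],[0,0,0]],[[0.002,0,0],[0,0,0]],[[0.002,0,0],[0,0,0]],[[-0.01,0,0],[0,0,0]],[[-0.03,0,0],[0,0,0]],[[-0.035,0,-0.03],[0,0,0]],[[-0.035,0,-0.07],[0,0,0]],[[-0.035,0,-0.07],[0,0,0]]])

```text
clock: 5.15
position: [571.4, 45.4, 90.0]
ee_rot: [0.996, 0.088, 0.007, -0.001]
contact_force: [0.7, -0.2, -0.1]
gripper_width: 54.9
grasp_force: 0.0
```

```bash
python3 -c "
from h import *
goal(52,-100,84,-np.pi/2)
"
```

```text
now plate [-29.5  -9.1] z 90.0 d [81.3 91.   7.2] rot [-0.012 -0.011  1.573] F [ 0.7 -0.2 -0.1] j6 1.38
```

Emit:
hand_motion(plan=[[[0,0.04,0],[0,0,1.5]],[[0.04,0.091,0],[0,0,3]],[[0.084,0.091,0],[0,0,4.5]],[[0.084,0.091,0],[0,0,6]],[[0.084,0.091,0],[0,0,7.5]],[[0.084,0.091,0],[0,0,9]],[[0.084,0.091,0],[0,0,10.5]],[[0.084,0.091,0],[0,0,12]],[[0.084,0.091,0],[0,0,13.5]],[[0.084,0.091,0],[0,0,15]]], finger_gap=40)

```text
clock: 6.15
position: [665.9, -31.0, 84.0]
ee_rot: [0.786, -0.618, 0.001, -0.001]
contact_force: [0.2, 0.2, 0.5]
gripper_width: 39.9
grasp_force: 0.0
```

Emit:
hand_motion(plan=[[[0,0,0],[0,0,0.71]],[[0,0,0],[0,0,0.71]]])

```text
clock: 6.35
position: [665.7, -31.0, 83.9]
ee_rot: [0.766, -0.643, 0.001, -0.001]
contact_force: [-0.5, -0.5, 0.5]
gripper_width: 40.0
grasp_force: 0.0
```

```bash
python3 -c "
from h import *
goal(52,-100,14,-np.pi/2)
i,d=viewer.get_image('side'); r,P=carrier('side',i,proj('side',[[655,60,32]])[0]); print(r, toplate(r[0]))
cv2.imwrite('pics/s3.png',i)
"
```

```text
now plate [  50.2 -100.6] z 83.9 d [-0.7 -1.6 69.9] rot [-0.002 -0.    -0.   ] F [-0.5 -0.5  0.5] j6 -0.02
((568.1165161132812, -324.5576171875), (559.6414794921875, 1122.4212646484375), 12.349434852600098) [ -96.6161895  -372.97880386]
```

View pics/s3.png

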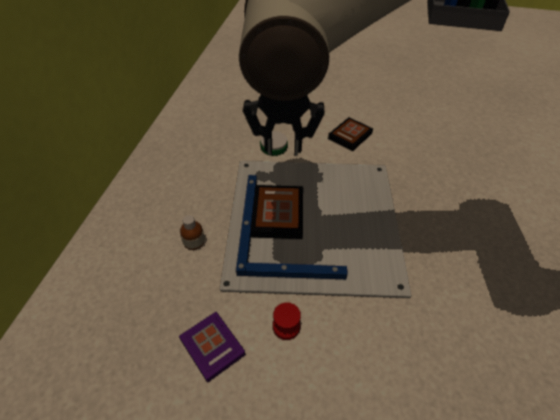

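The carrier at (278,211) lies flush along the +x fence, and the fingers are at (283,135) on its -y side. Next I'll go down and push +y, which is tool -x.

In the tool's units: 67 mm is 0.067, -1 mm is -0.001.

Emit:
hand_motion(plan=[[[0,-0.001,0.04],[0,0,0]],[[0,-0.001,0.06],[0,0,0]],[[0,-0.001,0.067],[0,0,0]],[[0,-0.001,0.07],[0,0,0]],[[0,-0.001,0.07],[0,0,0]],[[-0.006,-0.001,0.07],[0,0,0]],[[-0.012,-0.001,0.07],[0,0,0]],[[-0.018,-0.001,0.07],[0,0,0]],[[-0.024,-0.001,0.07],[0,0,0]],[[-0.03,-0.001,0.07],[0,0,0]]])

```text
clock: 7.4
position: [660.9, -1.2, 14.7]
ee_rot: [0.766, -0.643, 0.001, -0.0]
contact_force: [0.3, -3.2, 3.9]
gripper_width: 39.9
grasp_force: 1.9
```

```bash
python3 -c "
from h import *
goal(52,-21,14,-np.pi/2)"
```

```text
now plate [ 50.6 -70.5] z 14.7 d [-49.5  -1.4   0.7] rot [-0.001 -0.001  0.   ] F [ 0.3 -3.2  3.9] j6 -0.07
```

In the tool's units: -44 mm is -0.044, -42 mm is -0.042.

Emit:
hand_motion(plan=[[[-0.005,0,-0.001],[0,0,0]],[[-0.01,0,-0.001],[0,0,0]],[[-0.015,0,-0.001],[0,0,0]],[[-0.02,0,-0.001],[0,0,0]],[[-0.025,0,-0.001],[0,0,0]],[[-0.03,0,-0.001],[0,0,0]],[[-0.035,0,-0.001],[0,0,0]],[[-0.039,0,-0.001],[0,0,0]],[[-0.042,0,-0.001],[0,0,0]],[[-0.044,0,-0.001],[0,0,0]]])

```text
clock: 8.4
position: [652.8, 42.3, 14.8]
ee_rot: [0.766, -0.643, 0.0, -0.0]
contact_force: [-1.6, -1.8, 1.0]
gripper_width: 39.9
grasp_force: 1.3
```

```bash
python3 -c "
from h import *
goal(52,-21,14,-np.pi/2)"
```

```text
now plate [ 50.2 -26.3] z 14.8 d [-5.3 -1.8  0.8] rot [-0. -0. -0.] F [-1.6 -1.8  1. ] j6 -0.14
```

Emit:
hand_motion(plan=[[[-0.001,0,0],[0,0,0]],[[-0.002,0,0],[0,0,0]],[[-0.003,0,0],[0,0,0]],[[-0.004,0,0],[0,0,0]],[[-0.005,0,0],[0,0,0]],[[-0.006,0,0],[0,0,0]]])

```text
clock: 9.0
position: [652.0, 47.4, 14.8]
ee_rot: [0.766, -0.643, 0.0, 0.0]
contact_force: [2.1, -7.3, 1.0]
gripper_width: 39.6
grasp_force: 3.8
```

```bash
python3 -c "
from h import *
goal(52,-21,14,-np.pi/2)
i,d=viewer.get_image('side');cv2.imwrite('pics/s4.png',cv2.resize(i[150:310,200:420],(770,560),interpolation=cv2.INTER_CUBIC))"
```

```text
now plate [ 50.2 -21.1] z 14.8 d [-0.1 -1.8  0.8] rot [-0.    -0.001 -0.   ] F [ 2.1 -7.3  1. ] j6 -0.15
```

View pics/s4.png

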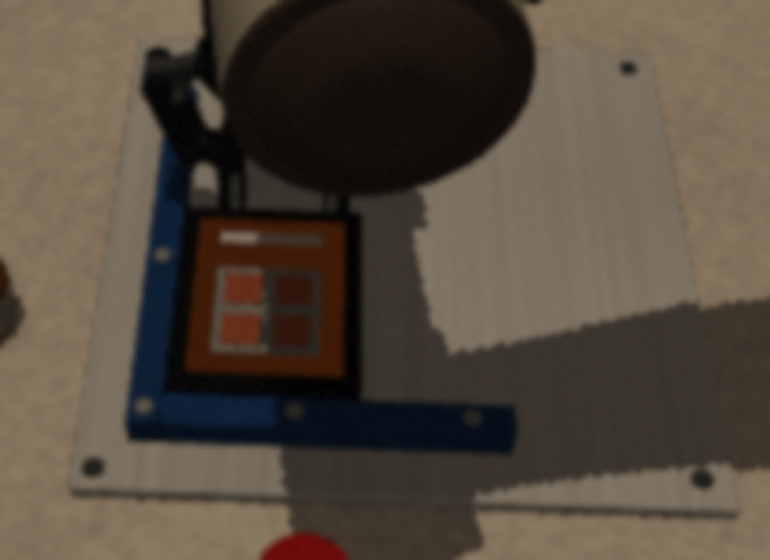

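The carrier is now at the +y fence, with its lower edge meeting that fence at crop (265,395), and the force rose to 7 N. I'll press a bit more, back off, and then touch the -x face again.

Emit:
hand_motion(plan=[[[-0.001,0,0],[0,0,0]],[[-0.002,0,0],[0,0,0]],[[-0.002,0,0],[0,0,0]],[[0.006,0,0],[0,0,0]],[[0.026,0,0],[0,0,0]],[[0.03,0,-0.03],[0,0,0]],[[0.03,0,-0.075],[0,0,0]],[[0.03,0,-0.075],[0,0,0]]])

```text
clock: 9.85
position: [661.2, 19.3, 96.3]
ee_rot: [0.766, -0.643, 0.004, -0.005]
contact_force: [0.1, 0.6, 0.6]
gripper_width: 39.8
grasp_force: 0.0
```

```bash
python3 -c "
from h import *
goal(-50,42,90,0)"
```

```text
now plate [ 54.5 -50.3] z 96.3 d [-92.4 104.5   5. ] rot [-0.01 -0.01 -1.57] F [0.1 0.6 0.6] j6 -0.1
```

Emit:
hand_motion(plan=[[[0,0.04,0],[0,0,-1.5]],[[-0.04,0.08,0],[0,0,-3]],[[-0.08,0.104,0],[0,0,-4.5]],[[-0.093,0.104,0],[0,0,-6]],[[-0.093,0.104,0],[0,0,-7.5]],[[-0.093,0.104,0],[0,0,-9]],[[-0.093,0.104,0],[0,0,-10.5]],[[-0.093,0.104,0],[0,0,-12]],[[-0.093,0.104,0],[0,0,-13.5]],[[-0.093,0.104,0],[0,0,-15]]])

```text
clock: 10.85
position: [538.2, 92.7, 89.4]
ee_rot: [0.999, 0.054, -0.0, -0.001]
contact_force: [-0.1, -0.3, 0.1]
gripper_width: 39.7
grasp_force: 0.0
```

Emit:
hand_motion(plan=[[[0,0,0],[0,0,-0.71]],[[0,0,0],[0,0,-0.71]]])

```text
clock: 11.05
position: [538.2, 92.6, 89.4]
ee_rot: [0.996, 0.086, -0.0, -0.0]
contact_force: [0.3, 0.2, 0.6]
gripper_width: 39.8
grasp_force: 0.0
```

```bash
python3 -c "
from h import *
goal(-50,42,15,0)"
```

```text
now plate [-54.1  43.1] z 89.4 d [ 4.1  1.1 74.4] rot [-0.001  0.    -0.   ] F [0.3 0.2 0.6] j6 1.28
```

Emit:
hand_motion(plan=[[[0.004,0.001,0.04],[0,0,0]],[[0.004,0.001,0.065],[0,0,0]],[[0.004,0.001,0.072],[0,0,0]],[[0.004,0.001,0.074],[0,0,0]],[[0.014,0.001,0.074],[0,0,0]],[[0.024,0.001,0.074],[0,0,0]],[[0.034,0.001,0.074],[0,0,0]],[[0.042,0.001,0.074],[0,0,0]],[[0.046,0.001,0.074],[0,0,0]],[[0.05,0.001,0.074],[0,0,0]]])

```text
clock: 12.05
position: [588.3, 99.7, 15.8]
ee_rot: [0.996, 0.086, -0.0, -0.0]
contact_force: [0.3, 0.0, -0.1]
gripper_width: 40.0
grasp_force: 0.0
```

```bash
python3 -c "
from h import *
goal(-1,42,15,0)"
```

```text
now plate [-3.5 41.4] z 15.8 d [ 2.5 -0.6  0.8] rot [-0.     0.    -0.001] F [ 0.3  0.  -0.1] j6 1.3
```

Emit:
hand_motion(plan=[[[0.001,0,0],[0,0,0]],[[0.002,0,0],[0,0,0]],[[0.003,0,0],[0,0,0]],[[0.004,0,0],[0,0,0]]])

```text
clock: 12.45
position: [591.2, 100.2, 15.7]
ee_rot: [0.996, 0.086, -0.001, 0.0]
contact_force: [-1.6, 0.9, 2.1]
gripper_width: 40.0
grasp_force: 1.2
```

```bash
python3 -c "
from h import *
goal(-1,42,15,0)"
```

```text
now plate [-0.5 41.4] z 15.7 d [-0.5 -0.6  0.7] rot [ 0.     0.002 -0.   ] F [-1.6  0.9  2.1] j6 1.31
```

Emit:
hand_motion(plan=[[[0.001,0,0],[0,0,0]],[[0.002,0,0],[0,0,0]],[[0.002,0,0],[0,0,0]]])

```text
clock: 12.75
position: [591.5, 100.1, 15.5]
ee_rot: [0.996, 0.086, -0.003, 0.001]
contact_force: [-5.9, -1.1, 4.5]
gripper_width: 40.0
grasp_force: 3.0
```

Emit:
hand_motion(plan=[[[-0.01,0,0],[0,0,0]],[[-0.035,0,0],[0,0,0]],[[-0.045,0,-0.04],[0,0,0]],[[-0.05,0,-0.09],[0,0,0]],[[-0.05,0.05,-0.12],[0,0,0]],[[-0.05,0.1,-0.12],[0,0,0]],[[-0.08,0.15,-0.12],[0,0,0]],[[-0.08,0.2,-0.12],[0,0,0]],[[-0.08,0.25,-0.12],[0,0,0]],[[-0.08,0.3,-0.12],[0,0,0]]])

```text
clock: 13.75
position: [564.6, -197.4, 136.3]
ee_rot: [0.996, 0.087, 0.001, 0.0]
contact_force: [1.1, 1.0, 0.2]
gripper_width: 39.8
grasp_force: 0.0
```

```bash
python3 -c "
from h import *
i,d=viewer.get_image('side');j,d=viewer.get_image('top')
cv2.imwrite('pics/s5.png',np.hstack([cv2.resize(i[150:310,200:370],(400,376),interpolation=cv2.INTER_CUBIC),cv2.resize(j[140:290,180:340],(400,376),interpolation=cv2.INTER_CUBIC)]))
for n,k in(('top',j),('side',i)):
    r,P=carrier(n,k,proj(n,[[645,113,32]])[0]); print(n,r,toplate(r[0]))"
```

```text
top ((657.6786499023438, 98.00994873046875), (132.59963989257812, 254.70333862304688), 41.90895462036133) [64.54379084 27.78569596]
side ((674.949951171875, -224.3880615234375), (1826.1478271484375, 1253.3094482421875), 13.675773620605469) [  25.90452254 -292.75413278]
```

View pics/s5.png

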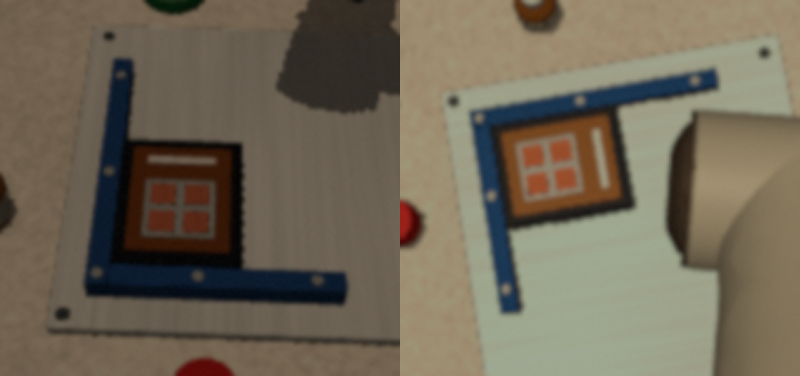

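Both views show the carrier in the corner with no visible gap, in the left half around (182,205) and in the right half around (562,165). I'll confirm with numbers from the amber window, using the same measurement on the first picture as reference.

```bash
python3 -c "
from h import *
j,d=viewer.get_image('top');i,d=viewer.get_image('side')
def win(n,k,p):
    g=k.astype(int); m=((g[...,2]-g[...,0])>45).astype(np.uint8); m=cv2.morphologyEx(m,cv2.MORPH_CLOSE,np.ones((9,9)))
    r,P=rect(n,m,32,p); print(n,np.round(r[1],1),round(r[2],2),toplate(r[0]).round(1))
win('top',np.load('top0.npz')['i'],(276,230)); win('side',np.load('side0.npz')['i'],(313,215))
win('top',j,proj('top',[[645,113,32]])[0]); win('side',i,proj('side',[[645,113,32]])[0])
"
```

```text
top [73.3 93. ] 15.73 [ -6.3 -11.9]
side [65.9 80.2] 16.64 [ -7.5 -10.9]
top [73.3 93.5] 9.92 [55.5 44.5]
side [68.2 87.6] 10.68 [54.9 43.1]
```

Emit:
hand_motion(plan=[[[0,0,0],[0,0,0]],[[0,0,0],[0,0,0]],[[0,0,0],[0,0,0]]])

```text
clock: 14.25
position: [564.7, -194.1, 136.0]
ee_rot: [0.996, 0.088, 0.0, 0.0]
contact_force: [-0.5, -0.0, 0.3]
gripper_width: 39.9
grasp_force: 0.0
```

```bash
python3 -c "
from bench import arm
print(arm.job_done())"
```

```text
the job is handed in; nothing more can be done
None
```

The carrier is seated in the corner: the top camera puts it at plate (55.5, 44.5) mm against a target of (55, 45), parallel to the plate within the measurement, pushed only and never lifted, with the arm clear, the bystanders not approached, and the job handed in at about 14 s.

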